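# Snap the gauge hood onto the loaded specimen holder

### The job

Two alike specimen holders stand on the bench, each with a round disc on its bed; one disc carries a small square sample block, the other is bare. Pick up the white hood by its bridge grip, lower it squarely over the holder with the block so that the hood's sprung foot comes to rest on the block, then press it straight down until both latches snap over its beads and it sits fully home. Finish while still pressing firmly down on the seated hood (do not let up at the end), and leave everything else where it is.

Things in the scene. Friction and masses are not known exactly. Their poses are not given: they have to be found in the camera images.
- holder: The holder to be closed, fixed to the bench: aluminium base plate 90 x 140 x 12 mm (x, y, z) with a fixed disc (39 mm across, 9 mm thick) in its middle and a 20 x 20 x 12 mm block on the disc. Origin at the centre of its underside, on the bench. Flared guide rails at x = +-28.5 mm, up to 36 mm above the bench, leave the hood 2.5 mm each way; sprung latches at its +y and -y sides.
- block_top (a point): centre of the top face of the sample block, 33 mm above the bench; same axes as the holder
- holder_seat (a point): centre of the top of the base plate of the holder with the block, 12 mm above the bench, where the centre of the hood's rim comes when it is fully home; same axes as the holder
- spare_holder: The other holder, alike in size and latches, fixed to the bench, with a bare disc and no block. Not to be used. Origin at the centre of its underside.
- hood: The hood, loose, about 120 g: a white box open below, 52 x 52 mm (46 mm inside), 34 mm tall to its roof, 73 mm with the bridge grip. Origin at the centre of its rim (underside), z up. Round catch beads on its y sides, 4 mm thick, out to y = +-30.5 mm, 6 mm above the rim. It fits with its x axis along the holder's x axis, either way round.
- hood_grip (a point): centre of the hood's grip bar, 66 mm above its rim; the bar is 16 mm thick in the hood's x (take it across this), 56 mm long in y, 14 mm tall; free space below it to the roof is 25 mm. Same axes as the hood
- hood_rim (a point): centre of the rim of the hood's open underside (its origin). Pressing it home takes about 8 to 15 N at the latches; the load drops suddenly to about 2 N when the rim is about 5 mm above the base plate, then the rim lands on the plate
- hood_foot (a joint): rise (m) of the sprung foot through the hood's roof: 0 = hanging free, its sole 5 mm above the rim; spring 0.4 to 1.2 N. On the block it starts to rise with the rim 16 mm above the base plate and reads 0.016 when home; on the bare disc it would read only 0.004. Its pin stands out of the roof under the grip bar by 3 mm plus this value
- holder_latch_left (a joint): outward travel (m) of the latch bolt at the holder's +y side: 0 = sprung in (1.6 N), 0.003 as a bead passes (4 N). Its nose, 22 mm wide, ends at y = 27.5 mm; its sloped top (25 degrees from upright) rises from 23 to 37 mm above the bench; the housing behind it is 46.5 mm tall, from y = 39 to 68 mm
- holder_latch_right (a joint): the same for the latch bolt at the holder's -y side, mirrored
- bare_disc: bystander: a small loose disc with a magnet lug, 39 mm across, 20 mm tall, standing between the holders; origin at the centre of its underside
- glue_bottle: bystander: small upright glue bottle, 21 mm across, 68 mm tall, between the holders; origin at the centre of its underside
- tweezers: bystander: steel tweezers 121 mm long lying near the front edge; origin at their middle, on the bench
- dish: bystander: round lidded clear dish, 63 mm across, 16 mm tall, behind the holders; origin at the centre of its underside
- timer: bystander: small digital timer, 58 x 66 x 17 mm, lying at the right; origin at the centre of its underside
- marker: bystander: marker pen 135 mm long lying at the front right; origin at its middle, on the bench
Mind the look-alikes: they are no part of the job. What is meant by the hood is not turquoise, and is the smaller of those in its own colour.

How it is judged:
By the outcome, as a careful person would: the job done as asked, in the order asked, and still so for the second after the job is handed in, while the arm keeps its last pose, push and grip.
It also fails if it takes over 42 s, if anything falls off the work surface, if the arm or the gripper's body presses on something with over 40 N, if the wrist force passes 120 N, or if a joint passes its speed limit or range.

### The arm

A 6-joint arm with a two-finger parallel gripper is mounted at the origin on a cart in front of the work surface, level with it; the furniture and walls round the work are solid. World frame = base frame: x ahead of the robot, y to its left, z up, the work surface at z = 0. Lengths are in mm, angles in rad, forces in N, time in s.
With the tool pointing down it reaches from about 275 to 850 mm from the base axis. Payload 19 kg.
Tool frame: the origin (TCP) lies on the centre line of the jaws, within the pads' length; the fingertips stand 8 mm ahead of it and the grasp point (between the pads) lies 11 mm behind it (env.nose_length is the distance from the TCP to the fingertips, in mm); z points along the fingers, y is the line along which they close (so a half turn about z gives the same grasp; the last joint's range is limited). The gripper opens to 85 mm and grips with 20 to 120 N. Pads are 22 mm wide; open, the fingers measure 114 mm over their backs; the gripper's body (76 mm by 85 mm) begins 54 mm behind the grasp point. The pads swing forward as they close: fully open they stand 13 mm farther back than shut.
Start: joints at [1.019, 0.15, 1.437, -0, 1.554, -0.134], TCP at [233.307, 525.508, 239.267] pointing down, gripper open.
Joint ranges: [-2.8, 2.8], [-0.68, 2.1], [0.12, 2.68], [-1.39, 4.53], [0.16, 2.79], [-2.81, 2.81]. Speed limits (rad/s): [1.89, 1.89, 2.22, 3.01, 3.01, 3.01].

### API

Orientations are given as a unit quaternion [x, y, z, w].
In Python, from cell import sensors, optics, env gives the robot as it stands.
- The arm moves only by the tool apply_moves, never from a script. Its argument "moves" is a list of rows, each a list of 6 numbers: the shift along the tool's x, y, z normalised to -1 to 1, where 1 is 0.025 m, then the turn, a rotation vector about the tool's x, y, z normalised to -1 to 1, where 1 is 0.08 rad. In form: [[tx, ty, tz, ax, ay, az], ...]. A call has 1 to 12 rows; each row shifts and turns the commanded pose from where the row before left it, along the tool's axes as they then stand; what a row does not reach is not made up. A row lasts 1/12 s, in which the tool goes at most 41.7 mm and 7.16 degrees, less where a joint would pass 70% of its speed; a pose out of reach is approached as far as the arm can. A call with a number of a shift or a turn outside -1 to 1 is refused whole. A call with a gripper value outside its range is refused whole. "fingers" is the opening, from -1 (shut) to 1 (fully open), set as the call begins (left out, the last holds). The fingers move at their own pace and stop on an object; "squeeze" is the grip in N (left out, the last holds). Time passes only in rows, so rows that do not move let the fingers close. It gives the time, the measured TCP pose, the force, the opening and the grip force at its end, in the units of the state.
- sensors.get_obs(): the state, without advancing time (a new reading comes with each control period).
- optics.camera(name): name is "side" or "top"; returns (picture, depth): 384x512x3 uint8, red, green, blue; 384x512 float32, mm along the optical axis (not along the pixel's ray), 0 where there is no reading.
- optics.camera_params(name): a dict with "fx", "fy", "cx", "cy" (pixels), "extrinsics" (4x4, takes a point from world to camera coordinates). Camera axes: x right, y down, z forward; pixel columns grow to the right and rows downward; lengths in mm; the calibration is good to about 2 mm. A picture is of the moment at which its call begins. camera_params takes no time and is no camera call.
- env.job_done(): hands the job in; it is judged then, once.
Trained networks look in the newest picture that a camera, given by its name, has taken for a name from the list of things; names that differ only in an ending like _2 or _b are one class to them, and where a whole thing is asked for, a point or a joint stands for the part that bears it (a point fixed in the world has none). Each returns a list of dicts, best first, with "confidence" (0 to 1); they miss things now and then, are a little off and sometimes report something else, mostly with a low value. They report only what shows in the picture. A call takes as long as a camera call. They do not tell look-alikes from the thing itself.
- optics.find_in(camera, thing): "centre" ([x, y, z] in mm, in world coordinates, good to about 4 mm: the middle of the surface that is visible of it).
- optics.trace(camera, thing): "mask" (384x512 bool, what is visible of it).
The state is a dict: "t": time; "joints": joint angles; "joint_velocities": joint speeds; "joint_torque": joint torques, N m; "tool_pos": TCP position; "ee_rot": TCP orientation; "ft_force": force on the tool from outside, world axes, zero at the start; "torque": the same for the moment, N m; "width": finger opening in mm; "grasp_force": force on a finger pad.
Only numpy, scipy, OpenCV 4.12 (cv2) and the standard library are available. Lean on these libraries where they do the work, as an engineer would, in place of code of your own. Each camera call takes 0.05 s, during which the arm holds its last target. There are 200 camera calls.

## Working session

There is one attempt and no reset: what is moved stays moved. The work goes in short steps, Python scripts to look and compute and a tool call to move; the robot and the scene stay as the last step left them, time stands still between calls to the robot, and variables do not carry over. Pictures are saved under pics/ and viewed, at most 10 in all, crops included, and the job is handed in when it is done.

Besides the shell and the picture viewer there is one more tool, called after "Request:" as a command line: name --pt "numbers of a row" for each row, then --argument value for the rest. apply_moves: Moves the arm, as the interface text tells. Scaled input: -1 to 1 covers 0.025 m each way for a shift and 0.08 rad each way for a turn. Its arguments: {"type":"object","properties":{"moves":{"type":"array"},"fingers":{"type":"number"},"squeeze":{"type":"number"}},"required":["moves"]}

```bash
mkdir -p pics; ls
python3 - <<'E'
from cell import sensors, optics, env
import cv2,numpy as np
np.set_printoptions(precision=3,suppress=True)
ims=[]
for c in("top","side"):
    p,d=optics.camera(c); np.savez(f"/tmp/{c}.npz",p=p,d=d); cv2.imwrite(f"pics/{c}0.png",p[:,:,::-1])
    P=optics.camera_params(c);print(c,P)
    for t in("hood","hood_grip","holder","spare_holder","block_top"):
        print(c,t,[(np.round(r["centre"],0),round(r["confidence"],2)) for r in optics.find_in(c,t)])
o=sensors.get_obs();print(o,env.nose_length)
E
```

```text
pics
top {'fx': 415.1489543278534, 'fy': 415.1489543278534, 'cx': 260.8366619601895, 'cy': 193.08387394234515, 'extrinsics': array([[  -0.016,   -1.   ,   -0.005,  -74.192],
       [  -0.997,    0.016,   -0.075,  564.935],
       [   0.075,    0.004,   -0.997, 1073.194],
       [   0.   ,    0.   ,    0.   ,    1.   ]])}
top hood [(array([ 481., -158.,   44.]), 0.9), (array([447.,  78.,  34.]), 0.89)]
top hood_grip [(array([445.,  78.,  34.]), 0.92), (array([449., -48.,  30.]), 0.79), (array([ 483., -158.,   45.]), 0.7)]
top holder [(array([616., 217.,  13.]), 0.62)]
top spare_holder [(array([ 625., -138.,   14.]), 0.87)]
top block_top [(array([619., 218.,  13.]), 0.93), (array([560.,  -8.,  12.]), 0.41)]
side {'fx': 381.9529563806654, 'fy': 381.9529563806654, 'cx': 253.26744168657356, 'cy': 189.7803591437641, 'extrinsics': array([[   0.852,   -0.523,    0.027, -529.554],
       [  -0.24 ,   -0.436,   -0.867,  159.369],
       [   0.465,    0.733,   -0.497,  747.475],
       [   0.   ,    0.   ,    0.   ,    1.   ]])}
side hood [(array([442.,  74.,  34.]), 0.64), (array([ 469., -186.
[... 212 characters left out ...]
ide holder [(array([609., 198.,  19.]), 0.78), (array([ 470., -382.,   17.]), 0.75), (array([766., -11.,  19.]), 0.41)]
side spare_holder [(array([ 612., -155.,   16.]), 0.61)]
side block_top [(array([609., 200.,  17.]), 0.84)]
{'t': 0.6, 'joints': array([ 1.019,  0.15 ,  1.437,  0.   ,  1.554, -0.134]), 'joint_velocities': array([ 0.002,  0.001,  0.   ,  0.   , -0.   , -0.001]), 'joint_torque': array([ -0.001, -71.25 , -57.09 ,  -0.   ,   0.002,   0.   ]), 'tool_pos': array([233.316, 525.486, 239.266]), 'ee_rot': array([ 0.207,  0.978, -0.   , -0.   ]), 'ft_force': array([-0.257, -0.801, -0.103]), 'torque': array([-0.058, -0.015, -0.031]), 'grasp_force': 0.0, 'width': 85.67727621645895} 8.0
```

View pics/top0.png

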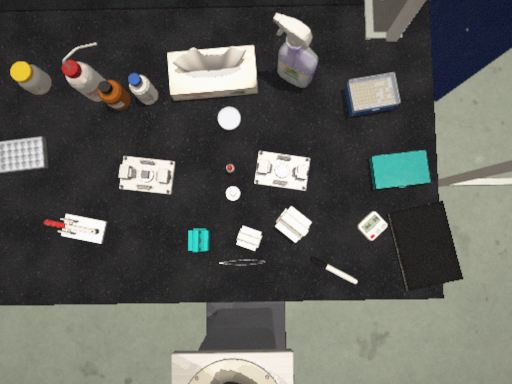

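View pics/side0.png

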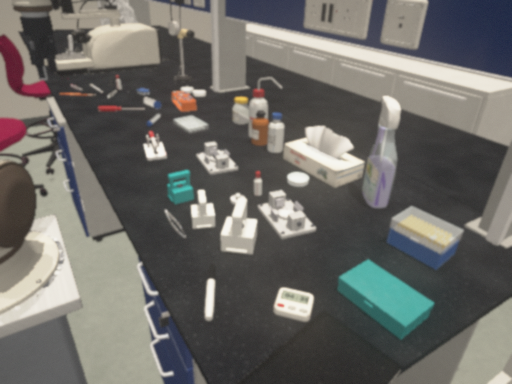

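The top view shows the small white hood at (249,238), the larger white one at (293,224) and the turquoise one at (199,240). The left holder (147,175) seems to carry the block, and the right one (282,171) looks bare. I'll check this on enlarged crops.

Run:
```python
import cv2,numpy as np
t=np.load("/tmp/top.npz")["p"][:,:,::-1];s=np.load("/tmp/side.npz")["p"][:,:,::-1]
def c(im,x,y,w=66,h=48):
    return cv2.resize(im[y-h//2:y+h//2,x-w//2:x+w//2],(396,288),interpolation=cv2.INTER_CUBIC)
a=np.vstack([np.hstack([c(t,147,175),c(t,282,171)]),np.hstack([c(t,252,236),c(s,217,157)])])
cv2.imwrite("pics/crop1.png",a)
```

```text
(no output)
```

View pics/crop1.png

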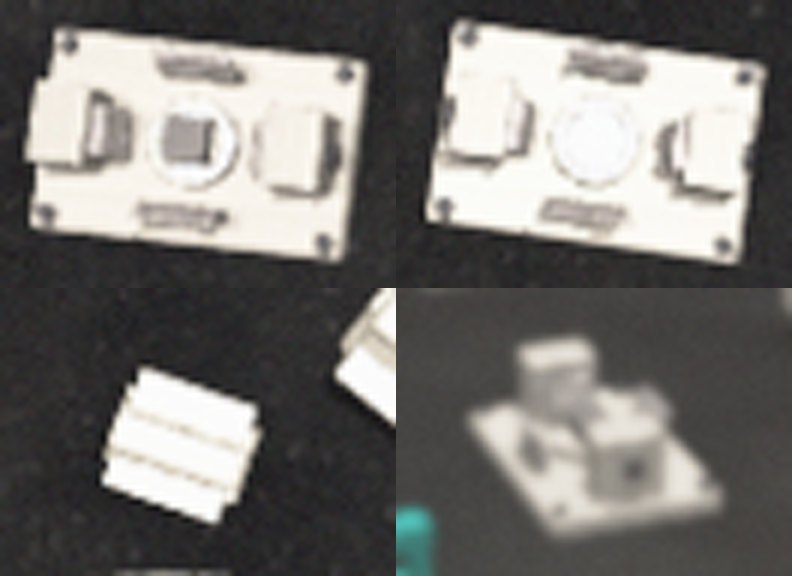

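The crops settle it: the left holder has the square block on its disc (crop 190,140) and the right disc is bare. The small hood's bar runs along its long axis, rotated about 15° in the image. Next I'll fit box-model silhouettes in both views.

```bash
cat > fit.py <<'E'
import numpy as np,cv2
from scipy.optimize import minimize
from cell import optics
def box(x0,x1,y0,y1,z0,z1):
    return np.array([[x,y,z] for x in(x0,x1) for y in(y0,y1) for z in(z0,z1)],float)
HOLDER=[box(-45,45,-70,70,0,12),box(-17,17,39,68,12,46.5),box(-17,17,-68,-39,12,46.5)]
HOOD=[box(-26,26,-26,26,0,34),box(-8,8,-28,28,59,73),box(-8,8,-28,-22,34,60),box(-8,8,22,28,34,60)]
def proj(P,pts):
    q=pts@P["extrinsics"][:3,:3].T+P["extrinsics"][:3,3]
    return np.c_[P["fx"]*q[:,0]/q[:,2]+P["cx"],P["fy"]*q[:,1]/q[:,2]+P["cy"]]
def place(b,x,y,yaw,z=0):
    c,s=np.cos(yaw),np.sin(yaw);return b@np.array([[c,s,0],[-s,c,0],[0,0,1]])+[x,y,z]
def deproj(P,u,v,d):
    q=np.c_[(u-P["cx"])/P["fx"]*d,(v-P["cy"])/P["fy"]*d,d]
    return (q-P["extrinsics"][:3,3])@P["extrinsics"][:3,:3]
def fit(P,img,model,guess,thr,z=0,pad=8,K=8,ign=None):
    g=img.astype(np.float32).mean(2)
    pts=np.vstack([proj(P,place(b,*guess,z)) for b in model])
    u0,v0=np.floor(pts.min(0)).astype(int)-pad;u1,v1=np.ceil(pts.max(0)).astype(int)+pad
    M=cv2.resize(np.clip((g[v0:v1,u0:u1]-thr+25)/50,0,1),None,fx=K,fy=K,interpolation=cv2.INTER_CUBIC)
    def render(p):
        R=np.zeros(M.shape,np.uint8)
        for b in model:
            q=((proj(P,place(b,*p,z))-[u0,v0]+.5)*K-.5)
            cv2.fillConvexPoly(R,np.round(cv2.convexHull(q.astype(np.float32))*16).astype(np.int32),255,cv2.LINE_AA,4)
        return R/255.
    def cost(w): return np.abs(render([w[0],w[1],w[2]/50])-M).sum()/K/K
    w=np.array([guess[0],guess[1],guess[2]*50]);s=6
    for _ in range(3):
        r=minimize(cost,w,method="Nelder-Mead",options=dict(initial_simplex=[w,w+[s,0,0],w+[0,s,0],w+[0,0,s]],xatol=.02,fatol=.01));w=r.x;s/=2
    R=render([w[0],w[1],w[2]/50])
    vis=np.dstack([M*255,R*255,M*255]).clip(0,255).astype(np.uint8)
    return np.array([w[0],w[1],w[2]/50]),r.fun,R.mean()*R.size/K/K,vis
E
python3 - <<'E'
from fit import *
np.set_printoptions(precision=2,suppress=True)
vs=[]
for c,thr in(("top",110),("side",75)):
    D=np.load(f"/tmp/{c}.npz");P=optics.camera_params(c)
    for n,m,g in(("holder",HOLDER,[617,217,-.1]),("spare",HOLDER,[625,-138,-.1]),("hood",HOOD,[449,-50,-.25])):
        p,f,A,v=fit(P,D["p"],m,g,thr);print(c,n,p,np.degrees(p[2]),"resid",f,"area",A);vs.append(cv2.resize(v,(260,200)))
        d=D["d"];vv,uu=np.mgrid[:384,:512];ok=d>0
        W=deproj(P,uu[ok],vv[ok],d[ok]);L=place(W-[p[0],p[1],0],0,0,-p[2])
        if n=="hood":
            k=(abs(L[:,0])<7)&(abs(L[:,1])<25)&(L[:,2]>50);k2=(abs(L[:,0])<24)&(abs(L[:,0])>14)&(abs(L[:,1])<20)&(L[:,2]>20);print(" bar z",np.median(L[k,2]),k.sum()," roof",np.median(L[k2,2]))
        else:
            k=(abs(L[:,0])<8)&(abs(L[:,1])<8);print(" centre top z",np.median(L[k,2]),k.sum())
cv2.imwrite("pics/fit1.png",np.vstack([np.hstack(vs[:3]),np.hstack(vs[3:])]))
E
```

```text
top holder [619.44 222.08  -0.12] -7.022316154818154 resid 142.8810029773148 area 1867.3665441176468
 centre top z 31.96605065659437 39
top spare [ 625.3  -140.     -0.16] -9.115854357502831 resid 93.72525227290276 area 1800.2137867647057
 centre top z 19.060394384539112 36
top hood [447.06 -49.86  -0.36] -20.408220268479567 resid 59.10739811419353 area 435.33492647058824
 bar z 72.27262993676518 115  roof 33.20580017900779
side holder [618.99 216.39  -0.08] -4.634852987707387 resid 1021.8723842383307 area 852.7311274509805
 centre top z 32.08357794739711 13
side spare [ 624.85 -143.61   -0.14] -7.959769786941727 resid 2214.006511525878 area 1642.8227328431371
 centre top z 19.893102713725806 23
side hood [447.3  -54.76  -0.15] -8.759594977987486 resid 1020.7571943389453 area 748.4796568627452
 bar z 71.50342727478238 90  roof 32.93096370783448
```

View pics/fit1.png

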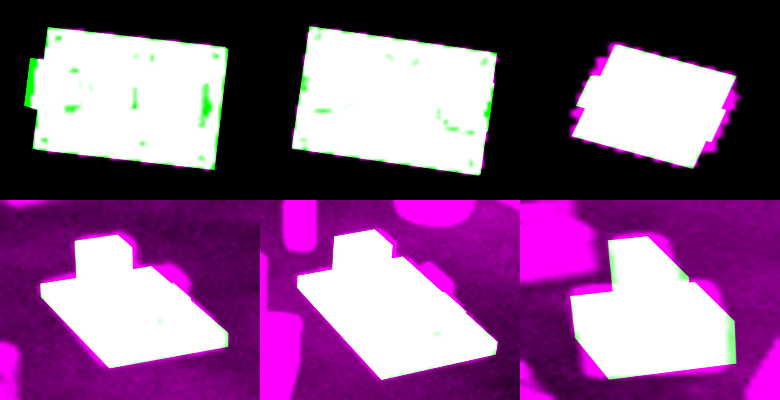

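Heights agree with the text: block top about 32, bare disc 19.5, bar top 72, roof 33. The two cameras differ by about 4.5 mm in y in the same direction throughout, so relative measurements are what count. I'll refine the fits with better thresholds.

Run:
```python
from fit import *
np.set_printoptions(precision=2,suppress=True)
HOOD2=HOOD+[box(-9,9,-30.5,30.5,4,8)]
for c,ths in(("top",(130,150,170)),("side",(95,110,125))):
    D=np.load(f"/tmp/{c}.npz");P=optics.camera_params(c)
    for thr in ths:
      for n,m,g in(("holder",HOLDER[:1] if c=="top" else HOLDER,[618,219,-.12]),("spare",HOLDER[:1] if c=="top" else HOLDER,[625,-142,-.15]),("hood",HOOD2,[447,-50,-.33])):
        p,f,A,v=fit(P,D["p"],m,g,thr,pad=3);print(c,thr,n,p,np.degrees(p[2]),"resid",f,"area",A)
```

```text
top 130 holder [619.6  223.57  -0.12] -7.120445716616196 resid 193.48473745552178 area 1813.087132352941
top 130 spare [ 625.26 -140.1    -0.16] -9.112586522278464 resid 134.6824734253438 area 1794.446200980392
top 130 hood [447.15 -49.49  -0.35] -20.128303107809618 resid 47.11129389852701 area 442.9514093137255
top 150 holder [619.68 224.34  -0.13] -7.188480090168806 resid 283.7654712225374 area 1812.926531862745
top 150 spare [ 625.31 -140.06   -0.16] -9.121848904600705 resid 204.4996066324457 area 1794.4014093137257
top 150 hood [447.11 -49.33  -0.35] -20.29728517135431 resid 43.40162296878618 area 442.88946078431377
top 170 holder [619.69 224.82  -0.13] -7.1856508360128135 resid 407.34616949796043 area 1812.9264705882354
top 170 spare [ 625.29 -139.73   -0.15] -8.869758948136276 resid 294.5584260883721 area 1794.3202205882353
top 170 hood [447.09 -49.2   -0.35] -20.259040777440493 resid 41.87112265333767 area 442.756556372549
side 95 holder [619.99 218.76  -0.13] -7.384233324064832 resid 113.52601881939916 area 839.3130514705881
side 95 spare [ 626.2  -142.56   -0.16] -9.343930602041008 resid 572.3769360093291 area 1630.3054534313726
side 95 hood [447.16 -53.22  -0.25] -14.32577945676818 resid 204.73038875252192 area 710.8524509803922
side 110 holder [620.36 219.87  -0.14] -7.798526563133968 resid 81.85750819552194 area 836.3243259803921
side 110 spare [ 626.58 -141.96   -0.17] -9.499925573117707 resid 372.6810412750224 area 1626.2364583333333
side 110 hood [447.22 -52.71  -0.29] -16.41408953548594 resid 129.83654776009604 area 695.2385416666666
side 125 holder [621.04 221.1   -0.15] -8.354461928792979 resid 114.78574714289292 area 832.2981617647058
side 125 spare [ 627.4  -140.89   -0.17] -9.848581022307023 resid 409.18456763998466 area 1619.2626225490199
side 125 hood [447.31 -52.49  -0.32] -18.19523651039516 resid 89.57954718227282 area 681.6530637254903
```

Request:
apply_moves --pt "-0.86 -0.88 0.15 0 0 0" --pt "-0.86 -0.88 0.15 0 0 0" --pt "-0.86 -0.88 0.15 0 0 0" --pt "-0.86 -0.88 0.15 0 0 0" --pt "-0.86 -0.88 0.15 0 0 0" --pt "-0.86 -0.88 0.15 0 0 0" --pt "-0.86 -0.88 0.15 0 0 0" --pt "-0.86 -0.88 0.15 0 0 0" --pt "-0.86 -0.88 0.15 0 0 0" --pt "-0.86 -0.88 0.15 0 0 0" --fingers 1

```text
t: 1.43
tool_pos: [340.7, 235.8, 201.8]
ee_rot: [0.207, 0.978, 0.0, 0.0]
ft_force: [0.4, 0.7, 0.7]
width: 85.6
grasp_force: 0.0
```

Request:
apply_moves --pt "-0.86 -0.88 0.15 0 0 0" --pt "-0.86 -0.88 0.15 0 0 0" --pt "-0.86 -0.88 0.15 0 0 0" --pt "-0.86 -0.88 0.15 0 0 0" --pt "-0.86 -0.88 0.15 0 0 0" --pt "-0.86 -0.88 0.15 0 0 0" --pt "-0.86 -0.88 0.15 0 0 0" --pt "-0.86 -0.88 0.15 0 0 0" --pt "-0.86 -0.88 0.15 0 0 0" --pt "-0.86 -0.88 0.15 0 0 0"

```text
t: 2.27
tool_pos: [448.1, -52.8, 164.3]
ee_rot: [0.208, 0.978, -0.0, 0.0]
ft_force: [1.2, 0.7, 0.6]
width: 85.2
grasp_force: 0.0
```

Request:
apply_moves --pt "0 0 0 0 0 0.94" --pt "0 0 0 0 0 0.94" --pt "0 0 0 0 0 0.94" --pt "0 0 0 0 0 0.94" --pt "0 0 0 0 0 0.94" --pt "0 0 0 0 0 0.94" --pt "0 0 0 0 0 0.94" --pt "0 0 0 0 0 0.94" --pt "0 0 0 0 0 0.94" --pt "0 0 0 0 0 0.94"

```text
t: 3.1
tool_pos: [447.8, -51.1, 164.4]
ee_rot: [0.554, 0.833, -0.0, 0.0]
ft_force: [-0.9, 0.7, -0.1]
width: 85.4
grasp_force: 0.0
```

Request:
apply_moves --pt "0 0 0 0 0 0.94" --pt "0 0 0 0 0 0.94" --pt "0 0 0 0 0 0.94" --pt "0 0 0 0 0 0.94" --pt "0 0 0 0 0 0.94" --pt "0 0 0 0 0 0.94" --pt "0 0 0 0 0 0.94" --pt "0 0 0 0 0 0.94" --pt "0 0 0 0 0 0.94" --pt "0 0 0 0 0 0.94" --pt "0 0 0 0 0 0"

```text
t: 4.02
tool_pos: [447.8, -51.1, 164.4]
ee_rot: [0.821, 0.571, 0.0, 0.0]
ft_force: [-0.2, -0.2, 0.2]
width: 85.2
grasp_force: 0.0
```

Request:
apply_moves --pt "0 0 0.87 0 0 0" --pt "0 0 0.87 0 0 0" --pt "0 0 0.87 0 0 0" --pt "0 0 0.87 0 0 0" --pt "0 0 0.5 0 0 0" --pt "0 0 0.4 0 0 0" --pt "0 0 0 0 0 0"

```text
t: 4.6
tool_pos: [447.0, -50.9, 53.2]
ee_rot: [0.819, 0.574, -0.001, -0.001]
ft_force: [0.1, 0.0, 0.1]
width: 85.6
grasp_force: 0.0
```

Request:
apply_moves --pt "0 0 0 0 0 0" --pt "0 0 0 0 0 0" --pt "0 0 0 0 0 0" --pt "0 0 0 0 0 0" --pt "0 0 0 0 0 0" --pt "0 0 0 0 0 0" --pt "0 0 0 0 0 0" --pt "0 0 0 0 0 0" --pt "0 0 0 0 0 0" --pt "0 0 0 0 0 0" --fingers -1 --squeeze 70

```text
t: 5.43
tool_pos: [447.9, -51.2, 55.2]
ee_rot: [0.82, 0.573, 0.0, 0.0]
ft_force: [-2.7, 0.9, 5.9]
width: 14.8
grasp_force: 68.2
```

Request:
apply_moves --pt "0 0 -0.5 0 0 0" --pt "0 0 -0.9 0 0 0" --pt "0 0 -0.9 0 0 0" --pt "0 0 -0.9 0 0 0" --pt "0 0 -0.9 0 0 0" --pt "0 0 -0.5 0 0 0" --pt "0 0 -0.2 0 0 0"

```text
t: 6.02
tool_pos: [448.4, -51.3, 176.9]
ee_rot: [0.82, 0.573, 0.001, 0.001]
ft_force: [0.5, 0.2, -1.9]
width: 15.0
grasp_force: 68.6
```

Request:
apply_moves --pt "0.5 0.1 0 0 0 0" --pt "0.9 0.2 0 0 0 0" --pt "0.9 0.2 0 0 0 0" --pt "0.9 0.2 0 0 0 0" --pt "0.9 0.2 0 0 0 0" --pt "0.9 0.2 0 0 0 0" --pt "0.9 0.2 0 0 0 0" --pt "0.9 0.2 0 0 0 0" --pt "0.9 0.2 0 0 0 0" --pt "0.9 0.2 0 0 0 0" --pt "0.9 0.2 0 0 0 0" --pt "0.9 0.2 0 0 0 0"

```text
t: 7.02
tool_pos: [591.4, 174.3, 173.6]
ee_rot: [0.82, 0.573, -0.001, -0.0]
ft_force: [0.5, -0.5, -1.0]
width: 14.8
grasp_force: 68.6
```

Request:
apply_moves --pt "0.9 0.2 0 0 0 0" --pt "0.9 0.2 0 0 0 0" --pt "0.4 0.2 0 0 0 0" --pt "0 0 0 0 0 -0.7" --pt "0 0 0 0 0 -0.8" --pt "0 0 0 0 0 -0.8" --pt "0 0 0 0 0 -0.55" --pt "0 0 0 0 0 0" --pt "0 0 0 0 0 0"

```text
t: 7.77
tool_pos: [624.0, 219.7, 173.9]
ee_rot: [0.75, 0.662, -0.001, -0.0]
ft_force: [-0.1, -0.1, -1.0]
width: 14.8
grasp_force: 68.6
```

Run:
```python
from cell import sensors, optics, env
import cv2,numpy as np
np.set_printoptions(precision=3,suppress=True)
a=[]
for c,(x,y) in(("top",(140,175)),("side",(215,135))):
    p,d=optics.camera(c); np.savez(f"/tmp/{c}1.npz",p=p,d=d)
    a.append(cv2.resize(p[y-60:y+60,x-50:x+50,::-1],(400,480),interpolation=cv2.INTER_CUBIC))
cv2.imwrite("pics/held.png",np.hstack(a));print(sensors.get_obs())
```

```text
{'t': 7.8667, 'joints': array([ 0.222,  0.358,  1.312, -0.   ,  1.473,  0.347]), 'joint_velocities': array([ 0.   , -0.003, -0.001, -0.002,  0.001, -0.006]), 'joint_torque': array([  0.026, -90.022, -56.782,   0.003,  -0.005,  -0.036]), 'tool_pos': array([624.062, 219.713, 174.283]), 'ee_rot': array([ 0.75 ,  0.662, -0.   , -0.   ]), 'ft_force': array([-0.035,  0.208, -0.409]), 'torque': array([-0.01 ,  0.029,  0.037]), 'grasp_force': 68.6150336265564, 'width': 14.573432617950324}
```

View pics/held.png

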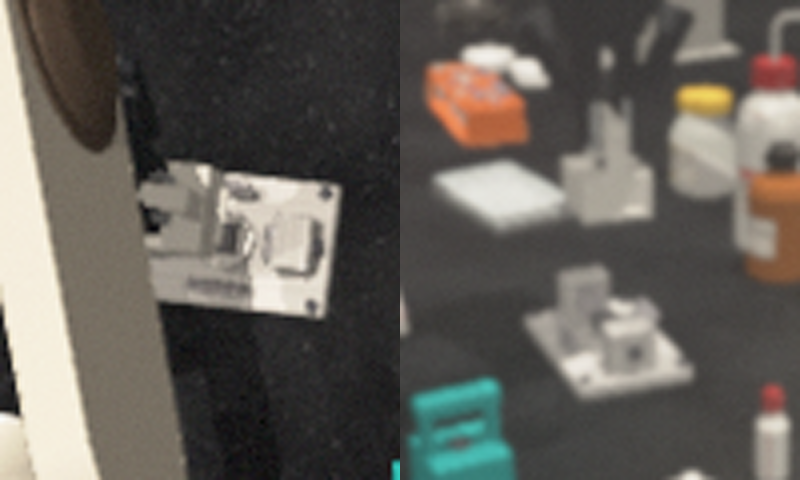

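Hood held upright over the left holder, with the yaw matching; in the top view the arm hides part of it. I'll refine the holder centre from its screw holes and block, and fit the held hood in the side view.

Run:
```python
from fit import *
np.set_printoptions(precision=2,suppress=True)
D=np.load("/tmp/top.npz");P=optics.camera_params("top")
g=D["p"].astype(np.float32).mean(2)
def ray(P,uv,z):
    R,t=P["extrinsics"][:3,:3],P["extrinsics"][:3,3];C=-R.T@t
    d=np.c_[(uv[:,0]-P["cx"])/P["fx"],(uv[:,1]-P["cy"])/P["fy"],np.ones(len(uv))]@R
    return C+d*((z-C[2])/d[:,2])[:,None]
for name,org,holes in(("holder",(114,151),[(68,42),(345,73),(323,243),(45,213)]),("spare",(249,147),[(466-396,33),(744-396,75),(722-396,243),(446-396,208)])):
    uv=[]
    for h in holes:
        u,v=np.round(np.array(org)+np.array(h)/6-.5).astype(int)
        w=np.clip(200-g[v-2:v+3,u-2:u+3],0,None);vv,uu=np.mgrid[v-2:v+3,u-2:u+3];uv.append([(w*uu).sum()/w.sum(),(w*vv).sum()/w.sum()])
    X=ray(P,np.array(uv),12);m=X.mean(0)
    a=X[1]-X[0];b=X[2]-X[3];e=a+b;f=(X[0]+X[1]-X[2]-X[3])
    print(name,"holes ctr",m,"yaw",np.degrees(np.arctan2(-e[1],-e[0]))-90,np.degrees(np.arctan2(f[1],f[0])),np.linalg.norm(a),np.linalg.norm(f)/2)
# block top
u,v=146,174
s=g[v-7:v+8,u-8:u+9];print(s.astype(int))
S=np.load("/tmp/side1.npz");Ps=optics.camera_params("side");H=HOOD[:1]
for thr in(105,115,125):
    print(thr,[fit(Ps,S["p"],H,[624,219.7,-.125],thr,z=z,pad=2)[:2] for z in(119.1,)], fit(Ps,S["p"],HOLDER,[620,220,-.125],thr,pad=3)[:2])
```

```text
holder holes ctr [619.45 222.41  12.  ] yaw -7.258289891104624 -7.549645647005181 124.88901514443516 78.18530237684303
spare holes ctr [ 625.96 -139.74   12.  ] yaw -9.30457586003756 -7.8429080311308175 126.58985894368938 80.39566736188947
[[245 245 245 245 235 240 245 239 235 245 244 237 242 243 244 244 243]
 [243 243 244 244 233 241 249 249 247 249 248 242 234 240 244 245 244]
 [241 243 241 233 235 238 244 241 246 248 248 249 239 226 239 245 245]
 [237 237 240 216 183 173 201 211 229 232 222 226 246 231 221 236 243]
 [230 236 242 206 160 157 161 167 162 178 147 143 229 247 203 207 238]
 [230 246 238 191 161 162 158 161 166 170 116 157 224 248 229 205 235]
 [238 246 232 182 161 162 163 163 165 166 112 179 237 250 250 212 229]
 [235 244 218 166 158 162 162 165 163 165 112 179 238 250 251 214 228]
 [236 247 224 170 163 162 163 164 166 162 110 199 232 249 247 185 224]
 [222 241 227 175 164 168 168 168 168 150  99 222 237 248 222 164 229]
 [228 241 242 191 164 158 148 149 146 120  93 205 245 250 200 186 236]
 [243 239 248 227 208 219 213 211 211 187 170 219 247 239 166 213 240]
 [243 236 235 241 244 249 249 248 250 247 244 248 240 168 173 234 243]
 [242 242 229 234 240 248 247 246 250 251 244 232 178 179 233 243 242]
 [242 242 242 235 227 243 239 232 232 231 191 184 206 235 242 243 242]]
105 [(array([620.72, 216.8 ,   0.01]), np.float64(97.42413906314108))] (array([620.12, 218.25,  -0.14]), np.float64(91.6853903105769))
115 [(array([621.35, 217.09,  -0.07]), np.float64(87.32384817457775))] (array([620.66, 219.49,  -0.15]), np.float64(118.87560326549453))
125 [(array([621.83, 217.97,  -0.1 ]), np.float64(83.24366673118105))] (array([621.38, 220.77,  -0.16]), np.float64(174.59249662366878))
```

Request:
apply_moves --pt "0.035 -0.14 0.6 0 0 0" --pt "0 0 0.8 0 0 0" --pt "0 0 0.7 0 0 0" --pt "0 0 0.47 0 0 0" --pt "0 0 0 0 0 0" --pt "0 0 0 0 0 0"

```text
t: 8.37
tool_pos: [620.8, 221.0, 110.5]
ee_rot: [0.749, 0.662, -0.0, -0.0]
ft_force: [0.0, 0.9, -1.7]
width: 14.6
grasp_force: 68.5
```

Run:
```python
from fit import *
from cell import sensors
np.set_printoptions(precision=2,suppress=True)
a=[]
for c,(x,y) in(("top",(140,175)),("side",(217,150))):
    p,d=optics.camera(c); np.savez(f"/tmp/{c}2.npz",p=p,d=d)
    a.append(cv2.resize(p[y-36:y+36,x-30:x+30,::-1],(400,480),interpolation=cv2.INTER_CUBIC))
    P=optics.camera_params(c);o=sensors.get_obs();tp=o["tool_pos"]
    for nm,b in(("seat",[HOLDER[0]]),("hood",HOOD[:2])):
        for m in b:
            q=proj(P,place(m,*( (620.7,221,-.125) if nm=="seat" else (tp[0],tp[1],-.125)),0 if nm=="seat" else tp[2]-55.2))
            q=(q-[x-30,y-36]+.5)*400/60
            for i in range(8):
                for k in(1,2,4):
                    j=i^k
                    if j>i: cv2.line(a[-1],tuple(int(t) for t in q[i]),tuple(int(t) for t in q[j]),(0,255,0) if nm=="hood" else (0,0,255),1)
cv2.imwrite("pics/low.png",np.hstack(a));print(o["tool_pos"],o["ee_rot"],o["ft_force"],o["width"])
```

```text
[621.35 221.15 111.75] [0.75 0.66 0.   0.  ] [-0.33 -0.02 -0.16] 14.504869438804045
```

View pics/low.png

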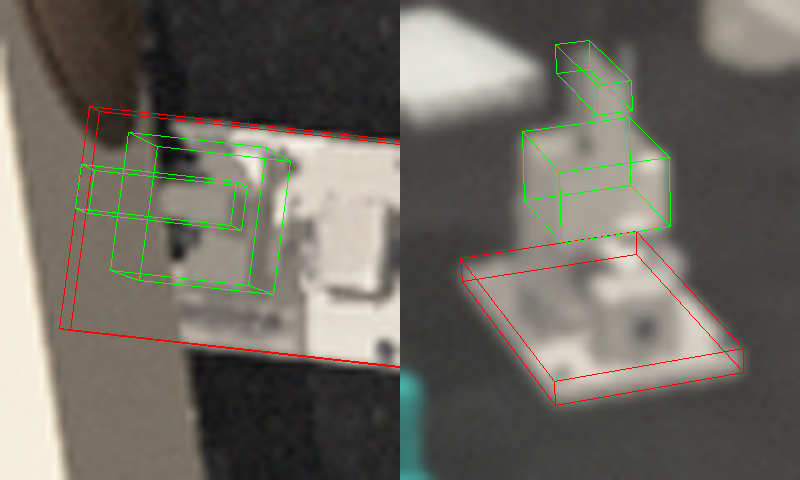

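Overlay check: in both views the projected hood (green) and holder (red) match the picture to within about a pixel (~2 mm). I'll lower it gently and watch the lateral forces.

Request:
apply_moves --pt "0 0 0.36 0 0 0" --pt "0 0 0.36 0 0 0" --pt "0 0 0 0 0 0"

```text
t: 8.72
tool_pos: [620.0, 220.9, 90.5]
ee_rot: [0.749, 0.662, -0.001, -0.001]
ft_force: [-1.0, -0.6, -2.5]
width: 14.7
grasp_force: 68.6
```

Request:
apply_moves --pt "0 0 0.1 0 0 0" --pt "0 0 0.1 0 0 0" --pt "0 0 0.04 0 0 0" --pt "0 0 0 0 0 0"

```text
t: 9.05
tool_pos: [620.8, 221.0, 86.3]
ee_rot: [0.749, 0.662, -0.0, -0.0]
ft_force: [0.4, -0.3, -1.4]
width: 15.1
grasp_force: 68.6
```

Request:
apply_moves --pt "0 0 0.08 0 0 0" --pt "0 0 0.06 0 0 0" --pt "0 0 0 0 0 0" --pt "0 0 0 0 0 0"

```text
t: 9.38
tool_pos: [620.8, 221.0, 83.0]
ee_rot: [0.749, 0.662, -0.0, 0.0]
ft_force: [-0.2, -0.5, -1.8]
width: 14.7
grasp_force: 68.7
```

Request:
apply_moves --pt "0 0 0.08 0 0 0" --pt "0 0 0.06 0 0 0" --pt "0 0 0 0 0 0" --pt "0 0 0 0 0 0"

```text
t: 9.72
tool_pos: [620.9, 220.9, 79.6]
ee_rot: [0.749, 0.662, -0.0, 0.0]
ft_force: [0.5, -2.3, 0.2]
width: 14.8
grasp_force: 68.7
```

Request:
apply_moves --pt "-0.03 0 0 0 0 0" --pt "0 0 0 0 0 0" --pt "0 0 0 0 0 0"

```text
t: 9.97
tool_pos: [620.7, 220.3, 79.5]
ee_rot: [0.749, 0.662, -0.0, -0.0]
ft_force: [0.7, 0.5, -1.2]
width: 14.7
grasp_force: 68.7
```

Request:
apply_moves --pt "0 0 0.06 0 0 0" --pt "0 0 0 0 0 0" --pt "0 0 0 0 0 0"

```text
t: 10.22
tool_pos: [620.8, 220.3, 78.1]
ee_rot: [0.749, 0.662, 0.0, 0.0]
ft_force: [-0.1, -0.9, 1.3]
width: 14.5
grasp_force: 69.0
```

Request:
apply_moves --pt "0 0 0.06 0 0 0" --pt "0 0 0.04 0 0 0" --pt "0 0 0 0 0 0" --pt "0 0 0 0 0 0" --squeeze 100

```text
t: 10.55
tool_pos: [620.9, 220.4, 75.9]
ee_rot: [0.749, 0.662, 0.0, 0.0]
ft_force: [-0.5, -0.5, 4.9]
width: 14.3
grasp_force: 99.8
```

Request:
apply_moves --pt "0 0 0.06 0 0 0" --pt "0 0 0 0 0 0" --pt "0 0 0 0 0 0"

```text
t: 10.8
tool_pos: [621.1, 220.4, 74.6]
ee_rot: [0.749, 0.662, 0.0, 0.0]
ft_force: [0.4, -0.5, 7.2]
width: 14.5
grasp_force: 100.1
```

Request:
apply_moves --pt "0 0 0.06 0 0 0" --pt "0 0 0.04 0 0 0" --pt "0 0 0 0 0 0"

```text
t: 11.05
tool_pos: [620.9, 220.4, 71.7]
ee_rot: [0.749, 0.662, 0.0, 0.0]
ft_force: [1.7, -0.3, 1.0]
width: 14.1
grasp_force: 99.3
```

Request:
apply_moves --pt "0 0 0.05 0 0 0" --pt "0 0 0.05 0 0 0" --pt "0 0 0 0 0 0"

```text
t: 11.3
tool_pos: [620.4, 220.2, 68.4]
ee_rot: [0.749, 0.662, -0.0, -0.0]
ft_force: [-0.3, 0.5, 0.2]
width: 14.1
grasp_force: 99.1
```

Request:
apply_moves --pt "0 0 0.05 0 0 0" --pt "0 0 0.03 0 0 0" --pt "0 0 0 0 0 0"

```text
t: 11.55
tool_pos: [620.5, 220.3, 67.4]
ee_rot: [0.749, 0.662, -0.0, -0.0]
ft_force: [-3.4, -1.5, 8.2]
width: 14.0
grasp_force: 100.1
```

Request:
apply_moves --pt "0 0 0.03 0 0 0" --pt "0 0 0 0 0 0" --pt "0 0 0 0 0 0" --pt "0 0 0 0 0 0"

```text
t: 11.88
tool_pos: [620.6, 220.3, 67.4]
ee_rot: [0.749, 0.662, 0.0, 0.0]
ft_force: [-6.3, -1.7, 15.9]
width: 14.5
grasp_force: 101.2
```

Request:
apply_moves --pt "0 -0.02 0.02 0 0 0" --pt "0 0 0 0 0 0" --pt "0 0 0 0 0 0" --pt "0 0 0 0 0 0"

```text
t: 12.22
tool_pos: [620.4, 220.4, 67.3]
ee_rot: [0.749, 0.662, 0.0, 0.0]
ft_force: [-5.8, -2.4, 18.9]
width: 14.1
grasp_force: 101.7
```

Run:
```python
from cell import sensors, optics
import cv2,numpy as np
a=[]
for c,(x,y) in(("top",(140,175)),("side",(217,155))):
    p,d=optics.camera(c)
    a.append(cv2.resize(p[y-36:y+36,x-30:x+30,::-1],(400,480),interpolation=cv2.INTER_CUBIC))
cv2.imwrite("pics/home.png",np.hstack(a));o=sensors.get_obs();print(o["tool_pos"],o["ft_force"],o["torque"],o["ee_rot"])
```

```text
[620.39636595 220.38993954  67.25696245] [-6.23603529 -2.83170567 18.26052667] [-0.38832654  1.03775725 -0.0063737 ] [7.49210581e-01 6.62331669e-01 3.99921499e-04 3.24130343e-04]
```

View pics/home.png

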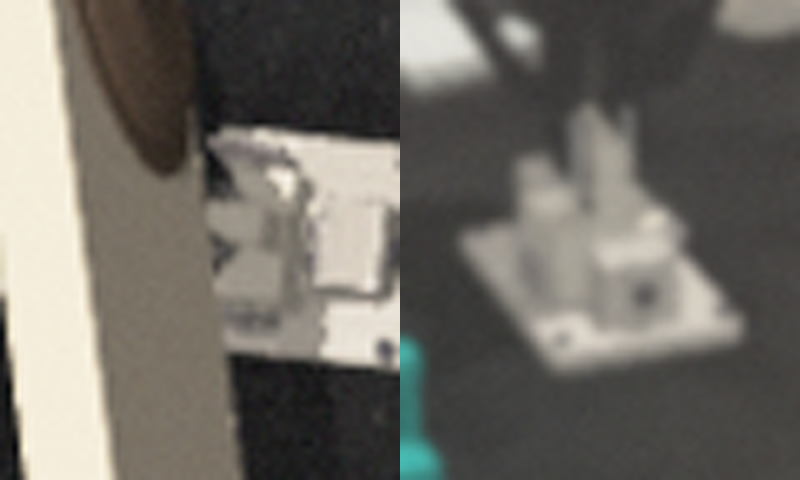

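The hood sits low between the rails with its roof level with the latch housings. The height (67.3, expected 67.2), the sudden load drop and the landing all agree. I'll press a little more, then hand in.

Request:
apply_moves --pt "0 0 0.03 0 0 0" --pt "0 0 0 0 0 0" --pt "0 0 0 0 0 0" --pt "0 0 0 0 0 0"

```text
t: 12.65
tool_pos: [620.5, 220.4, 67.2]
ee_rot: [0.749, 0.662, 0.001, 0.0]
ft_force: [-10.0, -3.0, 26.4]
width: 14.4
grasp_force: 102.8
```

```bash
python3 -c "
from cell import env,sensors
print(sensors.get_obs()['ft_force']);print(env.job_done())"
```

```text
[-9.96866131 -3.03790673 26.43986708]
the job is handed in; nothing more can be done
None
```

The smaller white hood is pressed home on the holder with the block, and I handed the job in at 12.7 s with about 26 N still pressing down; the load dropped as the latches snapped, and its final height was within 1 mm of fully home.

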